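# Surface-temperature check on the warming plate

## Robot

A 6-joint arm with a two-finger parallel gripper is mounted at the origin on the work surface. World frame = base frame: x ahead of the robot, y to its left, z up, the work surface at z = 0. Lengths are in mm, angles in rad, forces in N, time in s.
With the tool pointing down it reaches from about 350 to 975 mm from the base axis. Payload 7.1 kg.
Tool frame: the origin (TCP) lies midway between the tips of the shut fingers; the grasp point (between the pads) lies 19 mm behind it (ctrl.grasp_offset is the distance from the TCP to the grasp point, in mm); z points along the fingers, y is the line along which they close (so a half turn about z gives the same grasp; the last joint's range is limited). The gripper opens to 88 mm and grips with 3 to 60 N. Pads are 20 mm wide; open, the fingers measure 115 mm over their backs; the gripper's body (75 mm by 178 mm) begins 61 mm behind the grasp point.
Start: joints at [-1.182, 0.423, 1.63, -0, 1.089, -0.019], TCP at [247.884, -573.723, 198.475] pointing down, gripper open.
Joint ranges: [-3, 3], [-0.9, 2.11], [0.09, 2.58], [-1.31, 4.45], [0.11, 2.69], [-2.54, 2.54]. Speed limits (rad/s): [2.39, 2.39, 3.01, 3.14, 3.14, 3.14].

## Interface

Orientations are given as a rotation vector (axis times angle).
In Python, from workcell import ctrl gives the robot as it stands. The module is installed in compiled form; this text tells all that it offers.
- The arm moves only by the tool servo_tool, never from a script. Its argument "rows" is a list of rows, each a list of 7 numbers: the turn, a rotation vector about the tool's x, y, z as a fraction of full scale, then the shift along the tool's x, y, z as a fraction of full scale, then the finger opening in mm, from 0 to 87.8. A call has 1 to 10 rows; each row is the pose to reach, as a shift and turn from the pose commanded when the call began, along the tool's axes at that moment; what a row does not reach only later rows make up. Full scale, the value 1, is 20 cm for a shift and 1.5 rad for a turn. A row lasts 1/8 s, in which the tool goes at most 62.5 mm and 10.7 degrees, less where a joint would pass 70% of its speed; a pose out of reach is approached as far as the arm can. A call with a number of a shift or a turn outside -1 to 1 is refused whole. A call with a gripper value outside its range is refused whole. The fingers move at their own pace and stop on an object; the grip force is fixed at half the most. Time passes only in rows, so rows that repeat a pose let the fingers close. It gives the time, the measured TCP pose, the force, the opening and the grip force at its end, in the units of the state.
- ctrl.get_obs(): the state, without advancing time (a new reading comes with each control period).
- ctrl.get_image(name): name is "side" or "top" or "wrist"; returns (picture, depth): 384x512x3 uint8, red, green, blue; 384x512 float32, mm along the optical axis (not along the pixel's ray), 0 where there is no reading.
- ctrl.camera_info(name): a dict with "intrinsics" (3x3 intrinsics, pixels), "R" (3x3) and "t" (3): a world point X has camera coordinates R X + t. Camera axes: x right, y down, z forward; pixel columns grow to the right and rows downward; lengths in mm; the calibration is good to about 2 mm. A picture is of the moment at which its call begins: read the wrist's pose just before it. camera_info takes no time and is no camera call; for the wrist camera it gives the pose at the moment of the call.
- ctrl.close_job(): hands the job in; it is judged then, once.
The state is a dict: "t": time; "qpos": joint angles; "qvel": joint speeds; "joint_torque": joint torques, N m; "ee_pos": TCP position; "orientation": TCP orientation; "ft_force": force on the tool from outside, world axes, zero at the start; "moment": the same for the moment, N m; "width": finger opening in mm; "grasp_force": force on a finger pad.
Only numpy, scipy, OpenCV 4.12 (cv2) and the standard library are available. Lean on these libraries where they do the work, as an engineer would, in place of code of your own. Each camera call takes 0.05 s, during which the arm holds its last target. There are 200 camera calls.

## Task

Push the warming plate's heat slide all the way to its stop at full heat, the wide red end of the printed wedge. Then draw the orange surface thermometer out of its dock and hold it upright with its copper foot inside the small white ring on the black glass, pressing so lightly that the sprung foot sinks about half way and never bottoms hard. Hold it steady there for at least two seconds and finish still holding it on the ring, so the reading can come up; leave the jar, plates and pitcher where they stand.

Things in the scene. Friction and masses are not known exactly. Their poses are not given: they have to be found in the camera images.
- warmer: Warming plate, fixed to the slab: steel box 280 (x) by 340 (y) mm, black side lugs to 386 mm across, 49 mm high. Origin at the centre of its underside, z up; its front (-x) faces the robot. Along the front runs a flat grey control strip, 59 mm above the slab, 74 to 137 mm in front of the origin; behind it the level black glass, 205 by 325 mm, its top 60 mm above the slab.
- heat_slide (a joint): Heat slide of the warming plate, m: 0 = lowest heat (+y end of the slot), 0.060 = full heat, hard against the end stop (-y end of the slot, the robot's right, where the wedge is wide and red). Moves along the warming plate's -y axis, about 2 N of friction, stays where it is left.
- slide_top (a point): Centre of the top of the heat slide's black cap; axes as the warming plate's. The cap is 26 mm along x, 14 mm along y (the way it slides), and stands 20 mm above the strip, from 3 mm above it up to this point (79 mm above the slab), free all round. It runs 108 mm in front of the warming plate's origin.
- test_ring (a point): Centre of the white printed test ring on the black glass, inner diameter 30 mm, with a white dot in the middle; 60 mm above the slab, 30 mm behind (+x) the warming plate's origin; z up, normal to the glass.
- dock: White block dock on a black rubber foot, fixed to the slab: block 66 (x) by 76 (y) mm, foot 100 by 110 mm, top 83 mm above the slab, with a hole 25 mm wide and 68 mm deep straight down its middle. Origin at the centre of its underside on the slab, z up. It stands left or right of the warming plate.
- probe: Cordless surface thermometer, 0.15 kg, upright and loose in the dock. Origin on its axis at the underside of its black flange (38 mm wide, 6 mm thick), which rests on the dock's top; z up along the handle. Flat-sided orange handle, 22 mm (x) by 30 mm (y), 6 to 111 mm above the origin, display on its -x face. Below, a steel stem 10 mm thick to -45 mm, then the sprung foot to -62 mm.
- probe_foot (a joint): How far the sprung foot is pushed into the stem, m: 0 = out, 0.008 = bottomed. Pushing starts at 0.8 N and takes 0.45 N more per mm: 2.6 N at half way, 4.4 N when bottomed.
- foot_face (a point): Centre of the flat underside of the copper foot, a disc of 16 mm diameter and 4 mm thick; 62 mm below the thermometer's origin on its axis when the foot is out. Axes as the thermometer's.
- pickle_jar: White ceramic pickle jar with blue bands and a steel screw lid, 112 mm wide, 159 mm high, 1.3 kg; origin at the centre of its underside. Stands on the other side of the warming plate from the dock. Leave alone.
- plate_low: Lower of two stacked steel plates, 210 mm wide, 18 mm high; origin at the centre of its underside. Leave alone.
- plate_high: Upper of the two stacked steel plates, like the lower. Leave alone.
- pitcher: White plastic pitcher, empty, 120 mm wide, 215 mm high (spout 225 mm), handle along its +y reaching 111 mm from its axis; origin at the centre of its underside. Leave alone.
There are look-alikes about, which are no part of the job. Leave any brown look-alike of the dock alone. There is more than one size of the probe; the job needs the smaller.

How it is judged (in metres and radians):
On the way, in this order (a step that is already met when the one before it is completed fails the run):
1. the heat slide is pushed to its stop at full heat (value of joint heat_slide above 0.057 m), for 0.2 s.
2. then the thermometer is drawn out of the dock in the fingers (z of foot_face in the frame of dock above 0.088 m and contact force between the fingers and probe above 1 N), for 0.1 s.
3. the foot is held in the ring, upright and lightly pressed, for about two seconds (horizontal distance between foot_face and test_ring below 0.007 m and angle between foot_face's own z axis and vertical below 0.12 rad and value of joint probe_foot between 0.0015 and 0.0065 m and contact force between probe and warmer between 0.8 and 6 N and contact force between the fingers and probe above 1 N and contact force between probe and dock below 0.2 N and value of joint heat_slide above 0.057 m), for 1.8 s.
At the end, for the whole second after the job is handed in: Still in the fingers, at rest: foot centre within 7 mm of the ring centre, axis within 0.12 rad of vertical, sprung foot in by 1.5 to 6.5 of 8 mm, 0.8 to 6 N on the warming plate, clear of the dock; heat slide past 57 of 60 mm. Jar, plates, pitcher within 20 mm of their places (all of step 3 and linear speed of probe below 0.02 m/s); the arm keeps its last pose, push and grip.
It fails at once if the thermometer is jammed on the warming plate with more than 15 N (contact force between probe and warmer above 15 N).
It fails at once if the jar, a plate or the pitcher is shifted by more than 20 mm (distance of any of pickle_jar, plate_low, plate_high, pitcher from where it was at the start of the episode above 0.02 m).
It fails at once if the jar or the pitcher is tipped by more than 0.3 rad (angle between any of pickle_jar, pitcher's own z axis and vertical above 0.3 rad).
It also fails if it takes over 64 s, if anything falls off the work surface, if the arm or the gripper's body presses on something with over 40 N, if the wrist force passes 120 N, or if a joint passes its speed limit or range.

## Working session

There is one attempt and no reset: what is moved stays moved. The work goes in short steps, Python scripts to look and compute and a tool call to move; the robot and the scene stay as the last step left them, time stands still between calls to the robot, and variables do not carry over. Pictures are saved under pics/ and viewed, at most 11 in all, crops included, and the job is handed in when it is done.

Besides the shell and the picture viewer there is one more tool, called after "Request:" by a JSON object that holds its "method" and its "body". servo_tool: Moves the arm, as the interface text tells. Its arguments: {"type":"object","properties":{"rows":{"type":"array","items":{"type":"array","items":{"type":"number"}}}},"required":["rows"]}

```bash
mkdir -p pics
python3 - <<'E'
from workcell import ctrl
import cv2,numpy as np
o=ctrl.get_obs();print({k:np.round(v,3) for k,v in o.items()})
for n in("top","side"):
    im,d=ctrl.get_image(n);np.savez("pics/%s0.npz"%n,im=im,d=d)
    i=ctrl.camera_info(n);print(n,i)
    cv2.imwrite("pics/%s0.png"%n,im[:,:,::-1])
E
```

```text
{'t': np.float64(0.0), 'qpos': array([-1.182,  0.424,  1.631, -0.   ,  1.089, -0.019]), 'qvel': array([ 0.   , -0.002,  0.   ,  0.002, -0.001,  0.001]), 'joint_torque': array([-1.0000e-03, -5.4463e+01, -2.7368e+01,  6.4000e-02,  2.3000e-02,
       -0.0000e+00]), 'ee_pos': array([ 247.657, -573.183,  197.7  ]), 'orientation': array([-3.075e+00, -6.360e-01,  1.000e-03]), 'ft_force': array([ 0.282,  0.233, -0.145]), 'moment': array([ 0.015, -0.011, -0.033]), 'grasp_force': np.float64(0.0), 'width': np.float64(87.61)}
top {'intrinsics': array([[466.62795619,   0.        , 257.80708644],
       [  0.        , 466.62795619, 190.80152782],
       [  0.        ,   0.        ,   1.        ]]), 'R': array([[ 0.02238877, -0.99973274,  0.00576077],
       [-0.99581331, -0.02281107, -0.08851844],
       [ 0.08862619, -0.00375483, -0.99605788]]), 't': array([ 105.3052759 ,  480.92957406, 1505.05288863])}
side {'intrinsics': array([[434.78780923,   0.        , 257.45591675],
       [  0.        , 434.78780923, 175.62977331],
       [  0.        ,   0.        ,   1.        ]]), 'R': array([[-0.87435247,  0.48500281, -0.01673438],
       [ 0.31286777,  0.53700037, -0.78341838],
       [-0.37097375, -0.69021944, -0.62126934]]), 't': array([ 337.29871061, -137.14690425, 1715.75233841])}
```

View pics/top0.png

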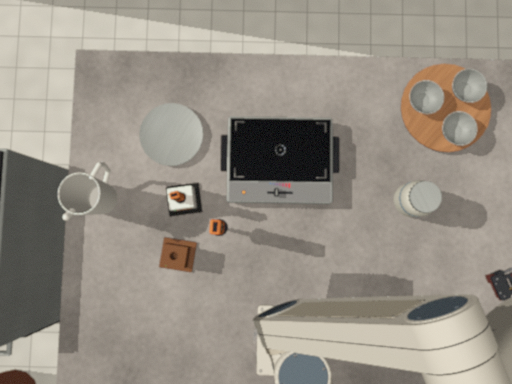

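View pics/side0.png

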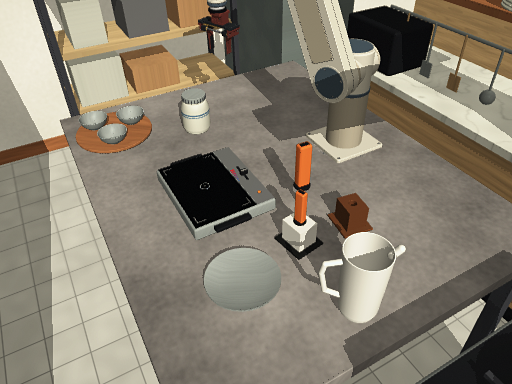

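Top view: the warmer is at (280,160), the ring at (280,150), the slide cap at (277,192), and the white dock with an orange probe at (182,198). A second orange probe stands at (218,227), and the brown dock look-alike is at (178,255). Candidates for the probe are the one in the white dock and the free-standing one at (218,227). I'll check both in close crops.

```bash
cat > h.py <<'E'
import numpy as np,cv2
from workcell import ctrl
from scipy.spatial.transform import Rotation as Rn
def ray(ci,uv,z):
    K,R,t=ci["intrinsics"],ci["R"],ci["t"]
    d=R.T@np.linalg.inv(K)@np.array([uv[0],uv[1],1.]);c=-R.T@t
    return c+d*(z-c[2])/d[2]
def cloud(ci,d):
    K,R,t=ci["intrinsics"],ci["R"],ci["t"]
    v,u=np.mgrid[:d.shape[0],:d.shape[1]]
    p=np.stack([(u-K[0,2])/K[0,0]*d,(v-K[1,2])/K[1,1]*d,d],-1)
    return (p-t)@R
E
python3 - <<'E'
from h import *
T=np.load("pics/top0.npz");S=np.load("pics/side0.npz")
a=cv2.resize(T["im"][110:275,150:345],None,fx=4,fy=4,interpolation=cv2.INTER_CUBIC)[:600]
b=cv2.resize(S["im"][130:260,260:380],None,fx=4,fy=4,interpolation=cv2.INTER_CUBIC)
cv2.imwrite("pics/tc.png",a[:,:,::-1]);cv2.imwrite("pics/sc.png",b[:,:,::-1])
for n,F in(("top",T),("side",S)):
    ci=ctrl.camera_info(n);P=cloud(ci,F["d"])
    h=cv2.cvtColor(F["im"],cv2.COLOR_RGB2HSV)
    m=((h[...,0]<14)&(h[...,1]>190)&(h[...,2]>150)).astype(np.uint8)
    k,l,s,c=cv2.connectedComponentsWithStats(m)
    for i in range(1,k):
        if s[i,4]>8:
            q=P[l==i];print(n,s[i],q.min(0).round(),q.max(0).round(),np.median(q,0).round())
ci=ctrl.camera_info("top")
for nm,uv,z in(("ring",(280,150),60),("slide",(277,192),79)):print(nm,ray(ci,uv,z))
P=cloud(ci,T["d"])
im=T["im"].astype(int);m=(P[...,2]>70)&(P[...,2]<100)&(im.min(-1)>180)
ys,xs=np.nonzero(m[170:230,150:210]);q=P[170:230,150:210][m[170:230,150:210]]
print("dock",q.min(0),q.max(0),cv2.minAreaRect(q[:,:2].astype(np.float32)))
m=(P[...,2]>52)&(P[...,2]<68);m[:, :222]=0;m[:,338:]=0;m[:110]=0;m[210:]=0
q=P[m];print("warmer",len(q),cv2.minAreaRect(q[:,:2].astype(np.float32)))
E
```

```text
side [297 144  15  43 468] [338. 227. 102.] [ 974. 1094.  964.] [361. 249. 182.]
side [295 191  12  32 308] [434. 352.  92.] [ 974. 1094.  964.] [454. 371. 149.]
ring [608.14173176  47.98626173  60.        ]
slide [470.86181441  55.94164704  79.        ]
dock [412.65462225 321.16156054  70.1182259 ] [483.70164517 401.44894737  92.39819183] ((448.02081298828125, 360.7271728515625), (66.03805541992188, 76.16157531738281), 8.879695892333984)
warmer 8807 ((580.286865234375, 49.00898742675781), (279.18133544921875, 372.1097412109375), 0.6161647439002991)
```

View pics/tc.png

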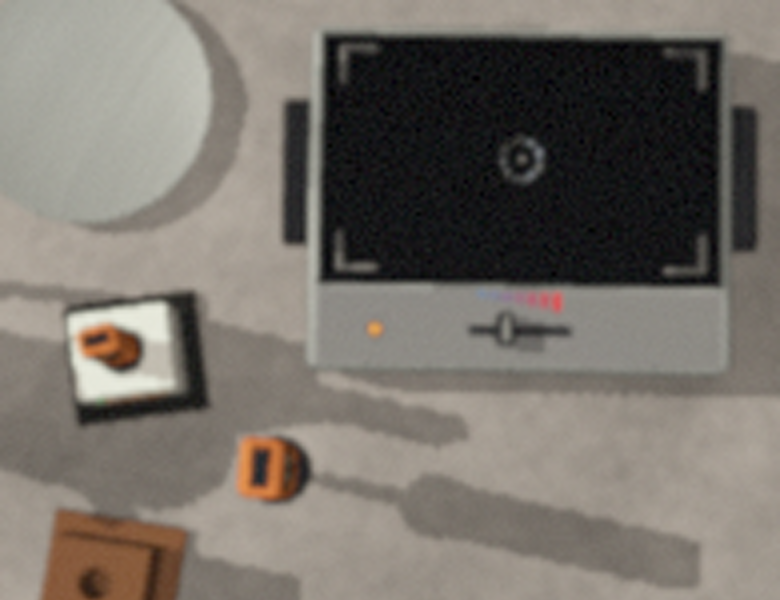

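View pics/sc.png

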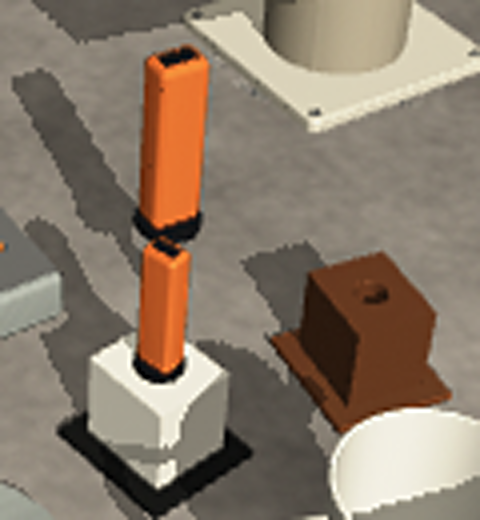

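The smaller probe is the one in the white dock, at top crop (110,345) and side crop (165,300). The bigger one stands free at top crop (270,468). I'm leaving that and the brown dock alone. First I'll go above the slide.

Request:
{"method": "servo_tool", "body": {"rows": [[0, 0, 0.07, 0.18, -0.2, -0.05, 0], [0, 0, 0.14, 0.4, -0.44, -0.05, 0], [0, 0, 0.21, 0.6, -0.66, -0.05, 0], [0, 0, 0.272, 0.78, -0.87, -0.05, 0], [0, 0, 0.272, 0.9, -1, -0.05, 0], [0, 0, 0.272, 0.9, -1, -0.05, 0]]}}

```text
t: 0.85
ee_pos: [334.0, -316.7, 208.4]
orientation: [-3.141, -0.005, 0.001]
ft_force: [0.6, -0.3, -0.0]
width: 31.4
grasp_force: 0.0
```

Request:
{"method": "servo_tool", "body": {"rows": [[0, 0, 0, 0.1, -0.28, 0, 0], [0, 0, 0, 0.2, -0.56, 0, 0], [0, 0, 0, 0.3, -0.84, 0, 0], [0, 0, 0, 0.35, -1, 0, 0]]}}

```text
t: 1.35
ee_pos: [404.6, -117.6, 208.5]
orientation: [3.141, 0.001, 0.001]
ft_force: [1.2, -0.7, 0.0]
width: 0.1
grasp_force: 0.0
```

Request:
{"method": "servo_tool", "body": {"rows": [[0, 0, 0, 0.1, -0.28, 0, 0], [0, 0, 0, 0.2, -0.56, 0, 0], [0, 0, 0, 0.3, -0.84, 0, 0], [0, 0, 0, 0.335, -1, 0, 0], [0, 0, 0, 0.335, -1, 0, 0]]}}

```text
t: 1.98
ee_pos: [471.8, 82.2, 208.2]
orientation: [3.141, 0.004, 0.0]
ft_force: [0.1, -0.5, -0.4]
width: 0.5
grasp_force: 0.0
```

Run:
```python
from h import *
o=ctrl.get_obs();print(o["ee_pos"],o["orientation"],o["width"])
ci=ctrl.camera_info("wrist");im,d=ctrl.get_image("wrist")
np.savez("pics/w1.npz",im=im,d=d,**ci);cv2.imwrite("pics/w1.png",im[:,:,::-1]);print(ci)
```

```text
[471.84615139  82.19791881 208.23303645] [3.14147200e+00 4.00322271e-03 1.12932659e-04] 0.49652744888006817
{'intrinsics': array([[274.22712852,   0.        , 255.93733307],
       [  0.        , 274.22712852, 188.05496962],
       [  0.        ,   0.        ,   1.        ]]), 'R': array([[ 3.86563543e-03, -9.99992513e-01,  1.72822212e-04],
       [-9.53178608e-01, -3.63240916e-03,  3.02386090e-01],
       [-3.02383198e-01, -1.33364482e-03, -9.53185513e-01]]), 't': array([ 80.00938792, 411.72397201, 542.91282753])}
```

View pics/w1.png

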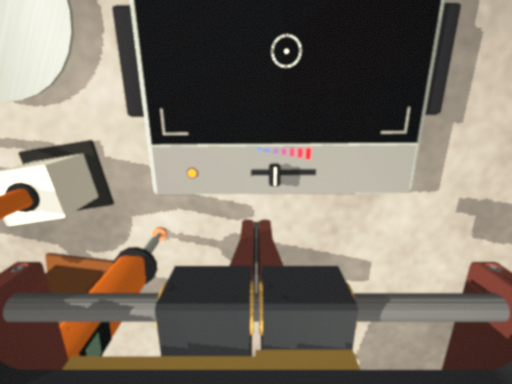

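The wrist view shows the ring at (287,51), the slide cap at (275,175), and the slot from 252 to 316. The red end is on the right.

Run:
```python
from h import *
F=np.load("pics/w1.npz");im=F["im"]
g=im.astype(int).min(-1)
m=(g>150).astype(np.uint8);m[:25]=0;m[80:]=0;m[:,:260]=0;m[:,315:]=0
c=cv2.moments(m,True);uv=(c["m10"]/c["m00"],c["m01"]/c["m00"]);print("ring",uv,ray(F,uv,60))
k,l,s,cc=cv2.connectedComponentsWithStats(m);print(s,cc,[ray(F,x,60).round(1) for x in cc])
m=(g<60).astype(np.uint8);m[:150]=0;m[195:]=0;m[:,:220]=0;m[:,340:]=0
k,l,s,cc=cv2.connectedComponentsWithStats(m);print(s,cc)
for uv in((252,172),(316,172)):print(ray(F,uv,59))
print(ray(F,(275,166),79),ray(F,(275,184),79))
for r in range(163,190,3):print(r,g[r,262:290])
for uv in((161,108),(408,108),(154,192),(413,192)):print(ray(F,uv,60))
```

```text
ring (286.35263157894735, 50.67368421052632) [609.22673714  48.94200645  60.        ]
[[     0      0    512    384 196418]
 [   272     35     13     14     35]
 [   286     35     15     13     46]
 [   284     49      5      5     21]
 [   287     51     14     16     43]
 [   272     53     14     14     45]] [[255.47015548 191.63622479]
 [277.08571429  40.05714286]
 [294.84782609  39.58695652]
 [286.          51.        ]
 [295.06976744  60.11627907]
 [276.71111111  61.08888889]] [array([445.9,  82.3,  60. ]), array([619.6,  59.4,  60. ]), array([620.2,  40.1,  60. ]), array([608.9,  49.3,  60. ]), array([599.8,  38.9,  60. ]), array([598.7,  59.3,  60. ])]
[[     0      0    512    384 196379]
 [   308    150      1      7      7]
 [   253    165     61     19    222]] [[255.4695054  191.52349793]
 [308.         153.        ]
 [280.81981982 171.92792793]]
[471.46381574  86.78181667  59.        ]
[471.77064865   6.49629466  59.        ]
[483.88615819  59.56518584  79.        ] [461.87176152  59.01729063  79.        ]
163 [172 174 171 173 172 173 166 153 140 124 116 113 114 112 1
[... 475 characters left out ...]
178 104  58  53
  65  83  91  92  93  92  93  93  92  92]
178 [173 173 172 174 170 159 132  90  60  56  83 159 224 227 174  99  57  62
  86 109 121 125 126 125 125 124 124 127]
181 [173 173 173 173 171 161 134  94  65  57  87 164 226 227 175 100  59  62
  84 109 122 125 126 125 127 125 127 125]
184 [173 173 171 173 172 167 149 119  86  70  89 156 218 219 165 100  73  89
 118 140 148 149 147 143 136 135 135 135]
187 [172 174 174 173 171 172 172 169 166 163 162 162 165 165 163 162 165 167
 171 174 174 173 176 174 174 173 173 174]
[548.16494067 192.82323341  60.        ]
[549.27706121 -95.16695061  60.        ]
[444.87793441 212.18532352  60.        ]
[ 446.14017067 -119.27654665   60.        ]
```

Request:
{"method": "servo_tool", "body": {"rows": [[0, 0, 0, 0, -0.05, 0.2, 0], [0, 0, 0, 0, -0.05, 0.45, 0], [0, 0, 0, 0, -0.05, 0.62, 0], [0, 0, 0, 0, -0.05, 0.7, 0], [0, 0, 0, 0, -0.05, 0.7, 0]]}}

```text
t: 2.65
ee_pos: [470.6, 90.1, 68.0]
orientation: [3.141, -0.002, -0.003]
ft_force: [0.5, -0.2, -0.2]
width: 0.3
grasp_force: 0.0
```

Request:
{"method": "servo_tool", "body": {"rows": [[0, 0, 0, 0, 0.06, 0, 0], [0, 0, 0, 0, 0.12, 0, 0], [0, 0, 0, 0, 0.16, 0, 0], [0, 0, 0, 0, 0.18, 0, 0], [0, 0, 0, 0, 0.2, 0, 0], [0, 0, 0, 0, 0.2, 0, 0]]}}

```text
t: 3.4
ee_pos: [470.8, 51.1, 68.5]
orientation: [-3.142, 0.001, 0.0]
ft_force: [-0.2, -0.9, 0.3]
width: 0.0
grasp_force: 0.0
```

Request:
{"method": "servo_tool", "body": {"rows": [[0, 0, 0, 0, 0.04, 0, 0], [0, 0, 0, 0, 0.07, 0, 0], [0, 0, 0, 0, 0.08, 0, 0], [0, 0, 0, 0, 0.08, 0, 0]]}}

```text
t: 3.9
ee_pos: [470.9, 35.1, 68.5]
orientation: [-3.142, 0.001, 0.0]
ft_force: [-0.5, 0.4, 0.3]
width: 0.4
grasp_force: 0.0
```

Request:
{"method": "servo_tool", "body": {"rows": [[0, 0, 0, 0, 0.02, 0, 0], [0, 0, 0, 0, 0.03, 0, 0], [0, 0, 0, 0, 0.03, 0, 0]]}}

```text
t: 4.28
ee_pos: [470.9, 29.1, 68.5]
orientation: [-3.142, 0.001, -0.0]
ft_force: [-0.5, -0.5, 0.3]
width: 0.3
grasp_force: 0.0
```

Run:
```python
from h import *
o=ctrl.get_obs();print(o["ee_pos"],o["ft_force"])
ci=ctrl.camera_info("wrist");im,d=ctrl.get_image("wrist")
np.savez("pics/w2.npz",im=im,d=d,**ci);cv2.imwrite("pics/w2.png",cv2.resize(im[60:260,130:400],None,fx=2,fy=2)[:,:,::-1])
```

```text
[470.90660577  29.10778729  68.47668061] [-0.4733012  -0.52540658  0.31462831]
```

View pics/w2.png

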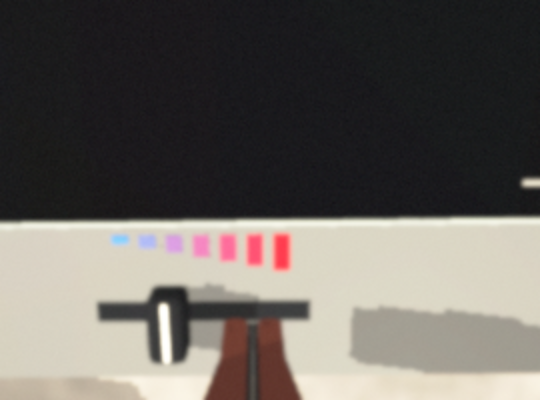

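Run:
```python
from h import *
F=np.load("pics/w2.npz");K,R,t=F["intrinsics"],F["R"],F["t"]
p=R@np.array([470.9,29.1,68.5])+t;q=K@p;print("tcp px",q[:2]/q[2],"camera",-R.T@t)
P=cloud(F,F["d"])
for r in range(205,262,6):print(r,[tuple(P[r,c].round().astype(int)) for c in (213,225,250,256,262,290)])
print(ray(F,(213,205),79),ray(F,(213,240),79),ray(F,(179,215),59),ray(F,(284,215),59))
```

```text
tcp px [255.52589537 221.54839644] camera [555.35275477  28.87984573 253.22444856]
205 [(np.int64(484), np.int64(60), np.int64(69)), (np.int64(480), np.int64(52), np.int64(58)), (np.int64(479), np.int64(33), np.int64(57)), (np.int64(479), np.int64(29), np.int64(57)), (np.int64(480), np.int64(24), np.int64(57)), (np.int64(480), np.int64(3), np.int64(58))]
211 [(np.int64(483), np.int64(59), np.int64(77)), (np.int64(475), np.int64(52), np.int64(58)), (np.int64(474), np.int64(33), np.int64(57)), (np.int64(474), np.int64(29), np.int64(57)), (np.int64(475), np.int64(24), np.int64(58)), (np.int64(474), np.int64(2), np.int64(57))]
217 [(np.int64(478), np.int64(59), np.int64(77)), (np.int64(470), np.int64(53), np.int64(57)), (np.int64(470), np.int64(33), np.int64(58)), (np.int64(470), np.int64(29), np.int64(57)), (np.int64(470), np.int64(24), np.int64(58)), (np.int64(470), np.int64(3), np.int64(59))]
223 [(np.int64(474), np.int64(59), np.int64(77)), (np.int64(465), np.int64(53), np.int64(58)), (np.int64(483), np.int64(33), np.int64(97)), (np.int64(481), np.int64(29), np.int64(93)), (np.int64(
[... 1205 characters left out ...]
), np.int64(74), np.int64(-1)), (np.int64(403), np.int64(61), np.int64(-1)), (np.int64(483), np.int64(32), np.int64(133)), (np.int64(481), np.int64(29), np.int64(130)), (np.int64(483), np.int64(26), np.int64(132)), (np.int64(403), np.int64(-7), np.int64(-1))]
259 [(np.int64(395), np.int64(74), np.int64(-2)), (np.int64(395), np.int64(62), np.int64(-2)), (np.int64(483), np.int64(32), np.int64(138)), (np.int64(481), np.int64(29), np.int64(135)), (np.int64(482), np.int64(26), np.int64(136)), (np.int64(396), np.int64(-7), np.int64(0))]
[487.95485839  58.00515226  79.        ] [461.39222331  59.23942101  79.        ] [471.98728691  87.80677587  59.        ] [472.05757702   7.27457358  59.        ]
```

The cap is still at y=59, so the fingers passed it without touching. I'll measure the real fingertip height with the side camera's depth.

Run:
```python
from h import *
im,d=ctrl.get_image("side");ci=ctrl.camera_info("side");P=cloud(ci,d)
K,R,t=ci["intrinsics"],ci["R"],ci["t"];q=K@(R@np.array([470.9,29.1,68.5])+t);u,v=q[:2]/q[2];print(u,v)
u,v=int(u),int(v)
for r in range(v-24,v+8,2):print(r,[tuple(int(a) for a in P[r,c].round()) for c in range(u-6,u+9,3)])
cv2.imwrite("pics/s2.png",cv2.resize(im[v-50:v+50,u-60:u+60],None,fx=5,fy=5,interpolation=cv2.INTER_CUBIC)[:,:,::-1])
```

```text
239.37921887851405 167.43792449961597
143 [(501, 55, 194), (490, 53, 189), (501, 99, 220), (491, 101, 217), (484, 107, 218)]
145 [(503, 59, 189), (497, 69, 194), (502, 101, 214), (496, 110, 217), (487, 112, 215)]
147 [(502, 56, 180), (500, 74, 190), (505, 107, 211), (500, 116, 215), (489, 116, 211)]
149 [(399, -171, -1), (483, 36, 153), (504, 104, 202), (503, 122, 212), (491, 118, 206)]
151 [(409, -152, 4), (483, 36, 145), (505, 104, 195), (500, 115, 199), (486, 109, 191)]
153 [(445, -72, 57), (482, 32, 134), (505, 103, 186), (498, 110, 188), (485, 105, 180)]
155 [(453, -57, 61), (482, 33, 127), (476, 42, 131), (496, 106, 178), (487, 109, 176)]
157 [(459, -44, 62), (484, 34, 120), (475, 38, 119), (465, 42, 118), (385, -99, 1)]
159 [(463, -37, 59), (483, 32, 110), (476, 41, 114), (461, 33, 103), (392, -85, 3)]
161 [(468, -26, 59), (484, 34, 104), (475, 37, 102), (464, 38, 99), (397, -76, 1)]
163 [(474, -15, 60), (465, -8, 61), (453, -11, 55), (445, -2, 58), (403, -63, 2)]
165 [(480, -3, 61), (469, -1, 59), (463, 11, 64), (452, 12, 61), (442, 14, 58)]
167 [(483, 3, 58), (476, 13, 62), (466, 16, 60), (457, 21, 60), (449, 29, 62)]
169 [(490, 18, 62), (482, 25, 63), (472, 28, 61), (472, 51, 77), (466, 61, 81)]
171 [(493, 24, 58), (485, 30, 60), (476, 35, 59), (479, 64, 80), (469, 68, 79)]
173 [(500, 39, 62), (489, 38, 57), (482, 47, 61), (481, 68, 74), (469, 66, 69)]
```

View pics/s2.png

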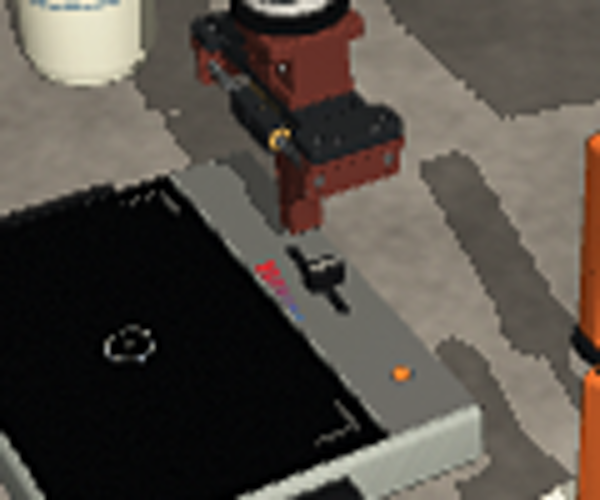

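The picture shows the finger ends hanging at about z=91. That is above the cap, and about 22 mm short of the nominal TCP. I'll go back and lower by that much.

Request:
{"method": "servo_tool", "body": {"rows": [[0, 0, 0, 0, -0.15, 0, 0], [0, 0, 0, 0, -0.28, 0, 0], [0, 0, 0, 0, -0.3, 0, 0], [0, 0, 0, 0, -0.3, 0.05, 0], [0, 0, 0, 0, -0.3, 0.09, 0], [0, 0, 0, 0, -0.3, 0.11, 0], [0, 0, 0, 0, -0.3, 0.11, 0]]}}

```text
t: 5.25
ee_pos: [470.5, 88.7, 45.9]
orientation: [3.141, -0.001, -0.002]
ft_force: [-0.7, 0.0, 0.7]
width: 0.7
grasp_force: 0.0
```

Request:
{"method": "servo_tool", "body": {"rows": [[0, 0, 0, 0, 0.05, 0, 0], [0, 0, 0, 0, 0.1, 0, 0], [0, 0, 0, 0, 0.15, 0, 0], [0, 0, 0, 0, 0.2, 0, 0], [0, 0, 0, 0, 0.2, 0, 0]]}}

```text
t: 5.88
ee_pos: [470.8, 48.3, 46.6]
orientation: [3.141, -0.002, -0.0]
ft_force: [-0.3, -0.4, -0.1]
width: 0.2
grasp_force: 0.0
```

Run:
```python
from h import *
print(ctrl.grasp_offset)
o=ctrl.get_obs();print(o["ee_pos"],o["ft_force"])
ci=ctrl.camera_info("wrist");im,d=ctrl.get_image("wrist")
np.savez("pics/w3.npz",im=im,d=d,**ci);P=cloud(ci,d)
m=(P[...,2]>72)&(P[...,2]<82)&(P[...,0]>455)&(P[...,0]<488)&(P[...,1]>-10)&(P[...,1]<100)
print(m.sum(),P[m].min(0),P[m].max(0),np.median(P[m],0))
```

```text
18.700000000000003
[470.78385749  48.28496716  46.55776503] [-0.30847918 -0.35840658 -0.07408242]
947 [459.50847679  24.27379375  72.03716348] [484.66991851  57.33343879  81.96080978] [478.37068835  32.7726279   77.23516051]
```

Request:
{"method": "servo_tool", "body": {"rows": [[0, 0, 0, 0, 0.03, 0, 0], [0, 0, 0, 0, 0.05, 0, 0], [0, 0, 0, 0, 0.06, 0, 0], [0, 0, 0, 0, 0.065, 0, 0], [0, 0, 0, 0, 0.065, 0, 0]]}}

```text
t: 6.55
ee_pos: [470.9, 36.2, 46.5]
orientation: [3.141, -0.0, -0.0]
ft_force: [-0.3, 0.9, -0.0]
width: 0.3
grasp_force: 0.3
```

Request:
{"method": "servo_tool", "body": {"rows": [[0, 0, 0, 0, 0.01, 0, 0], [0, 0, 0, 0, 0.01, 0, 0], [0, 0, 0, 0, 0.01, 0, 0]]}}

```text
t: 6.92
ee_pos: [470.9, 34.3, 46.5]
orientation: [3.142, -0.0, 0.0]
ft_force: [-0.8, 1.8, 0.2]
width: 0.7
grasp_force: 0.9
```

Request:
{"method": "servo_tool", "body": {"rows": [[0, 0, 0, 0, 0.01, 0, 0], [0, 0, 0, 0, 0.015, 0, 0], [0, 0, 0, 0, 0.015, 0, 0]]}}

```text
t: 7.3
ee_pos: [470.9, 33.8, 46.6]
orientation: [-3.138, 0.003, -0.0]
ft_force: [-1.6, 21.2, 1.6]
width: 0.6
grasp_force: 11.1
```

```bash
cat > cap.py <<'E'
from h import *
o=ctrl.get_obs();print(o["ee_pos"],o["ft_force"])
ci=ctrl.camera_info("wrist");im,d=ctrl.get_image("wrist");P=cloud(ci,d)
m=(P[...,2]>73)&(P[...,2]<80)&(P[...,0]>470)&(P[...,0]<488)&(P[...,1]>-10)&(P[...,1]<100)
print(m.sum(),np.percentile(P[m],[2,50,98],0).round(1))
E
python3 cap.py
```

```text
[470.9336467   33.81502908  46.57095299] [-1.60055612 21.18111593  1.58015747]
618 [[470.7  11.5  73.4]
 [480.9  19.6  77.2]
 [484.4  41.3  79.4]]
```

The slide is at its stop: 21 N on the fingers, cap centre at y≈18. I'll back off and lift, then measure the obstacles.

Request:
{"method": "servo_tool", "body": {"rows": [[0, 0, 0, 0, -0.04, 0, 0], [0, 0, 0, 0, -0.08, 0, 0], [0, 0, 0, 0, -0.08, -0.25, 0], [0, 0, 0, 0, -0.08, -0.5, 0], [0, 0, 0, 0, -0.08, -0.75, 20], [0, 0, 0, 0, -0.08, -0.97, 60], [0, 0, 0, 0, -0.08, -0.97, 80]]}}

```text
t: 8.22
ee_pos: [473.1, 47.3, 243.8]
orientation: [-3.141, 0.001, -0.011]
ft_force: [-0.2, 0.7, 0.1]
width: 26.8
grasp_force: 0.0
```

```bash
python3 cap.py
python3 - <<'E'
from h import *
T=np.load("pics/top0.npz");ci=ctrl.camera_info("top");P=cloud(ci,T["d"])
for nm,(r0,r1,c0,c1) in dict(big=(215,240,208,230),small=(188,205,168,190),pitcher=(165,220,55,112)).items():
    q=P[r0:r1,c0:c1].reshape(-1,3);q=q[(q[:,2]>105)&(q[:,2]<400)];print(nm,len(q),np.percentile(q,[3,50,97],0).round())
    z=q[:,2].max();t=q[q[:,2]>np.percentile(q[:,2],90)-6];print("top",t.mean(0).round(1),len(t))
E
```

```text
[473.1420184   47.29728264 243.8463681 ] [-0.19529138  0.68783458  0.05466733]
107 [[470.9  12.6  74.1]
 [477.7  18.3  77.5]
 [483.8  24.6  79.4]]
big 208 [[339. 219. 122.]
 [358. 230. 244.]
 [377. 250. 250.]]
top [357.8 234.6 245.6] 141
small 127 [[435. 345. 114.]
 [445. 356. 190.]
 [460. 373. 199.]]
top [447.2 361.  195.3] 60
pitcher 1323 [[382. 570. 109.]
 [447. 649. 178.]
 [525. 684. 219.]]
top [428.8 634.8 215.2] 253
```

Request:
{"method": "servo_tool", "body": {"rows": [[0, 0, 0, -0.02, -0.25, -0.05, 87], [0, 0, 0, -0.04, -0.5, -0.1, 87], [0, 0, 0, -0.06, -0.75, -0.1, 87], [0, 0, 0, -0.08, -1, -0.1, 87]]}}

```text
t: 8.78
ee_pos: [453.8, 248.3, 258.6]
orientation: [3.14, -0.001, -0.004]
ft_force: [0.7, -0.2, 0.2]
width: 71.2
grasp_force: 0.0
```

Request:
{"method": "servo_tool", "body": {"rows": [[0, 0, -0.03, -0.02, -0.25, 0, 87], [0, 0, -0.07, -0.04, -0.48, 0, 87], [0, 0, -0.103, -0.045, -0.57, 0, 87], [0, 0, -0.103, -0.045, -0.57, 0, 87], [0, 0, -0.103, -0.045, -0.57, 0, 87]]}}

```text
t: 9.4
ee_pos: [445.9, 359.7, 259.8]
orientation: [3.131, 0.239, -0.002]
ft_force: [0.8, -0.3, -1.1]
width: 86.8
grasp_force: 0.0
```

Run:
```python
from h import *
o=ctrl.get_obs();print(o["ee_pos"],o["orientation"],o["width"])
ci=ctrl.camera_info("wrist");im,d=ctrl.get_image("wrist");P=cloud(ci,d)
np.savez("pics/w4.npz",im=im,d=d,**ci);cv2.imwrite("pics/w4.png",im[:,:,::-1])
q=P.reshape(-1,3);h=cv2.cvtColor(im,cv2.COLOR_RGB2HSV).reshape(-1,3)
near=(abs(q[:,0]-448)<35)&(abs(q[:,1]-361)<35)
m=near&(q[:,2]>186)&(q[:,2]<202);print("handle top",m.sum(),np.percentile(q[m],[2,50,98],0).round(1),cv2.minAreaRect(q[m][:,:2].astype(np.float32)))
m=near&(q[:,2]>100)&(q[:,2]<185);print("handle",m.sum(),np.percentile(q[m],[2,50,98],0).round(1))
```

```text
[445.85279259 359.72728449 259.79656811] [ 3.13119064e+00  2.39495380e-01 -1.75359416e-03] 86.82055947271002
handle top 629 [[435.8 347.  187.4]
 [448.1 360.9 192.1]
 [458.4 375.  194.9]] ((446.2647705078125, 360.8224182128906), (21.92685317993164, 29.870634078979492), 16.593442916870117)
handle 447 [[451.4 349.3 103.5]
 [456.6 363.1 150.7]
 [459.4 376.2 183.9]]
```

View pics/w4.png

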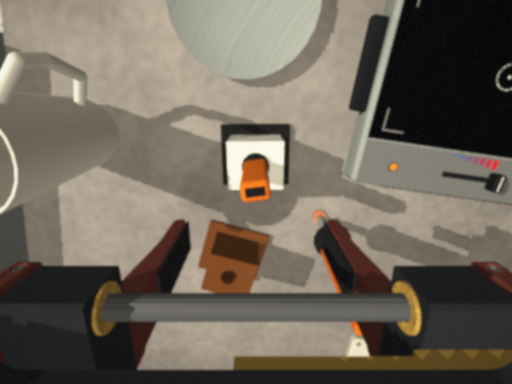

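Wrist view: the small probe in the white dock has its handle top at (256,190), centred between the fingers and turned about 8° more than the tool. The big one is off to the right by (330,240), clear of the fingers. I'll turn and descend.

Request:
{"method": "servo_tool", "body": {"rows": [[0, 0, -0.06, 0, -0.006, 0, 87], [0, 0, -0.092, 0, -0.006, 0.1, 87], [0, 0, -0.092, 0, -0.006, 0.3, 87], [0, 0, -0.092, 0, -0.006, 0.5, 87], [0, 0, -0.092, 0, -0.006, 0.68, 87], [0, 0, -0.092, 0, -0.006, 0.76, 87], [0, 0, -0.092, 0, -0.006, 0.76, 87]]}}

```text
t: 10.32
ee_pos: [445.7, 361.5, 108.1]
orientation: [3.108, 0.456, -0.002]
ft_force: [0.1, -0.8, -0.0]
width: 87.2
grasp_force: 0.0
```

Run:
```python
from h import *
o=ctrl.get_obs();print(o["ee_pos"],o["orientation"],o["ft_force"])
im,d=ctrl.get_image("side");ci=ctrl.camera_info("side")
K,R,t=ci["intrinsics"],ci["R"],ci["t"];q=K@(R@np.array([447,361,150])+t);u,v=(q[:2]/q[2]).astype(int);print(u,v)
a=cv2.resize(im[v-60:v+60,u-70:u+70],None,fx=4,fy=4,interpolation=cv2.INTER_CUBIC)
cv2.imwrite("pics/s4.png",a[:,:,::-1])
```

```text
[445.70760402 361.4965537  108.05855284] [ 3.10754998e+00  4.55649131e-01 -2.05995616e-03] [ 0.07613358 -0.78113512 -0.018111  ]
300 204
```

View pics/s4.png

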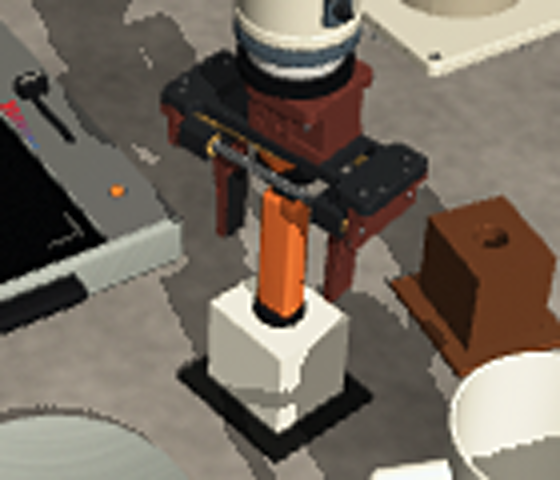

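The fingers straddle the small probe's handle, with tips about halfway down it and the palm clear of its top. Closing.

Request:
{"method": "servo_tool", "body": {"rows": [[0, 0, 0, 0, 0, 0, 50], [0, 0, 0, 0, 0, 0, 30], [0, 0, 0, 0, 0, 0, 20], [0, 0, 0, 0, 0, 0, 20], [0, 0, 0, 0, 0, 0, 20], [0, 0, 0, 0, 0, 0, 20], [0, 0, 0, 0, 0, 0, 20], [0, 0, 0, 0, 0, 0, 20]]}}

```text
t: 11.38
ee_pos: [445.7, 362.4, 108.4]
orientation: [3.108, 0.457, -0.0]
ft_force: [1.0, -0.1, 0.1]
width: 29.7
grasp_force: 30.0
```

Request:
{"method": "servo_tool", "body": {"rows": [[0, 0, 0, 0, 0, -0.05, 20], [0, 0, 0, 0, 0, -0.12, 20], [0, 0, 0, 0, 0, -0.2, 20], [0, 0, 0, 0, 0, -0.3, 20], [0, 0, 0, 0, 0, -0.4, 20], [0, 0, 0, 0, 0, -0.5, 20], [0, 0, 0, 0, 0, -0.55, 20], [0, 0, 0, 0, 0, -0.55, 20], [0, 0, 0, 0, 0, -0.55, 20]]}}

```text
t: 12.5
ee_pos: [445.4, 362.1, 217.9]
orientation: [3.108, 0.457, -0.001]
ft_force: [0.5, -0.2, -1.6]
width: 30.0
grasp_force: 30.0
```

```bash
cat > look.py <<'E'
from h import *
import sys
o=ctrl.get_obs();print(o["ee_pos"].round(1),Rn.from_rotvec(o["orientation"]).as_matrix().round(3).tolist(),o["ft_force"].round(1),o["width"],o["grasp_force"])
e=o["ee_pos"]
for n in("side","wrist"):
    ci=ctrl.camera_info(n);im,d=ctrl.get_image(n);P=cloud(ci,d);h=cv2.cvtColor(im,cv2.COLOR_RGB2HSV)
    np.savez("pics/%s_%s.npz"%(n,sys.argv[1]),im=im,d=d,**ci)
    near=(np.hypot(P[...,0]-e[0],P[...,1]-e[1])<45)&(P[...,2]>e[2]-100)&(P[...,2]<e[2]+90)
    for lo in range(-95,85,10):
        m=near&(P[...,2]>e[2]+lo)&(P[...,2]<=e[2]+lo+10)
        if n=="side" and m.sum()>2:
            v,u=np.nonzero(m);print(lo,m.sum(),np.median(P[m],0).round(1)-e.round(1),np.median(im[m],0),int(np.median(u)),int(np.median(v)))
e0=e;K,R,t=ci["intrinsics"],ci["R"],ci["t"]
E
python3 look.py a
```

```text
[445.4 362.1 217.9] [[0.958, 0.288, -0.001], [0.288, -0.958, -0.001], [-0.001, 0.0, -1.0]] [ 0.5 -0.2 -1.6] 30.035203943306588 29.994159042835236
-95 3 [ -0.9   5.2 -86.3] [179. 117.  82.] 302 210
-85 19 [  1.5   0.5 -81.9] [196. 115.  74.] 301 208
-75 6 [  2.    2.1 -68. ] [140.5 147.5 138. ] 300 205
-65 8 [  2.2   3.1 -60. ] [160.5 165.  153. ] 301 203
-55 10 [  2.7   2.3 -50.6] [132.5 132.  120.5] 301 200
-45 7 [  2.5   3.8 -42.4] [153. 156. 144.] 302 198
-25 61 [  9.6  10.3 -19.6] [20. 20. 21.] 301 193
-15 31 [ 8.5  8.6 -9.5] [185.  84.  35.] 301 190
-5 37 [ 7.3 11.2 -0.2] [182.  84.  35.] 303 188
5 37 [ 8.8  7.9 10.5] [184.  84.  35.] 301 185
15 25 [10.1  7.  21.2] [182.  83.  35.] 301 182
25 55 [ 8.3 11.3 30.1] [113.  60.  34.] 302 179
35 57 [ 7.4 10.6 39.3] [91. 43. 33.] 303 176
45 60 [ 8.3 10.3 50.1] [88.5 41.5 34. ] 302 173
55 61 [ 8.7  7.  60.2] [88. 44. 34.] 302 170
65 65 [ 8.9  7.4 70.7] [84. 35. 28.] 302 167
75 73 [ 6.9  7.4 80.6] [73. 37. 24.] 303 164
```

The probe is in the fingers, hanging upright with the foot about 87 mm below the TCP. I'll carry it over to above the ring.

Request:
{"method": "servo_tool", "body": {"rows": [[0, 0, 0, 0.01, 0.06, 0, 20], [0, 0, 0, 0.04, 0.2, 0, 20], [0, 0, 0, 0.075, 0.4, 0, 20], [0, 0, 0, 0.115, 0.6, 0, 20], [0, 0, 0, 0.15, 0.77, 0, 20], [0, 0, 0, 0.166, 0.87, 0, 20]]}}

```text
t: 13.35
ee_pos: [528.3, 203.4, 218.2]
orientation: [3.108, 0.455, -0.001]
ft_force: [-0.0, 0.8, -1.3]
width: 29.7
grasp_force: 30.0
```

Request:
{"method": "servo_tool", "body": {"rows": [[0, 0, 0, 0.04, 0.2, 0, 20], [0, 0, 0, 0.075, 0.4, 0, 20], [0, 0, 0, 0.115, 0.6, 0, 20], [0, 0, 0, 0.15, 0.77, 0, 20], [0, 0, 0, 0.166, 0.87, 0, 20], [0, 0, 0, 0.166, 0.87, 0, 20], [0, 0, 0, 0.166, 0.87, 0, 20]]}}

```text
t: 14.22
ee_pos: [609.0, 49.2, 218.3]
orientation: [-3.107, -0.458, 0.001]
ft_force: [-0.5, -0.4, -1.7]
width: 29.9
grasp_force: 30.0
```

Request:
{"method": "servo_tool", "body": {"rows": [[0, 0, 0, 0, 0, 0.08, 20], [0, 0, 0, 0, 0, 0.16, 20], [0, 0, 0, 0, 0, 0.23, 20], [0, 0, 0, 0, 0, 0.27, 20], [0, 0, 0, 0, 0, 0.28, 20], [0, 0, 0, 0, 0, 0.28, 20]]}}

```text
t: 14.98
ee_pos: [609.9, 48.3, 162.6]
orientation: [3.108, 0.457, 0.001]
ft_force: [0.4, -1.3, -1.0]
width: 30.2
grasp_force: 30.0
```

```bash
python3 look.py b
python3 - <<'E'
import numpy as np,cv2
a=np.load("pics/wrist_b.npz")["im"];b=np.load("pics/side_b.npz")["im"]
from workcell import ctrl
ci=ctrl.camera_info("side");K,R,t=ci["intrinsics"],ci["R"],ci["t"];q=K@(R@np.array([609,49,90])+t);u,v=(q[:2]/q[2]).astype(int);print(u,v)
A=cv2.resize(a[100:300,180:335],None,fx=3,fy=3,interpolation=cv2.INTER_CUBIC)
B=cv2.resize(b[v-35:v+25,u-20:u+20],(400,600),interpolation=cv2.INTER_CUBIC)
x=np.zeros((600,800,3),np.uint8);x[:,:400]=cv2.resize(A,(400,516)).copy().__class__((600,400,3),np.uint8) if 0 else np.pad(cv2.resize(A,(400,516)),((0,84),(0,0),(0,0)));x[:,400:]=B
cv2.imwrite("pics/m5.png",x[:,:,::-1])
E
```

```text
[609.9  48.3 162.6] [[0.958, 0.288, 0.0], [0.288, -0.958, 0.0], [0.0, 0.0, -1.0]] [ 0.4 -1.3 -1. ] 30.2230910761815 29.994212687015533
-95 3 [  2.2   4.6 -86.3] [118.  69.  44.] 204 183
-85 15 [  0.2   2.2 -80.9] [183. 137.  89.] 204 181
-75 5 [  2.1   1.6 -68. ] [154. 157. 145.] 203 178
-65 5 [  0.9   2.3 -59.1] [156. 159. 148.] 203 176
-55 8 [  1.7   3.6 -50.5] [159.5 163.  150. ] 203 174
-45 10 [  1.4   4.  -40. ] [100.5 103.5  96. ] 202 171
-25 42 [  8.1  11.4 -18.9] [20.  20.5 22. ] 200 167
-15 22 [ 3.9 11.9 -9. ] [223.  104.5  43.5] 202 165
-5 25 [ 3.6 11.5  1.6] [211.  96.  40.] 202 162
5 24 [5.1 9.6 9.2] [184.5  85.5  36. ] 201 160
15 22 [ 8.  10.4 18.2] [192.5  90.   36.5] 199 157
25 34 [ 7.1 14.3 30.5] [94. 44. 35.] 200 154
35 44 [ 7.7 12.9 40.5] [91.5 43.5 35. ] 199 151
45 39 [ 7.4 17.  50.2] [90. 42. 34.] 200 149
55 38 [ 6.5 14.3 60.3] [89.  43.  34.5] 199 147
65 40 [ 7.1 14.7 70.7] [76.5 35.  28.5] 199 144
75 40 [ 9.7  6.9 81.1] [76.5 36.  23. ] 196 141
203 178
```

View pics/m5.png

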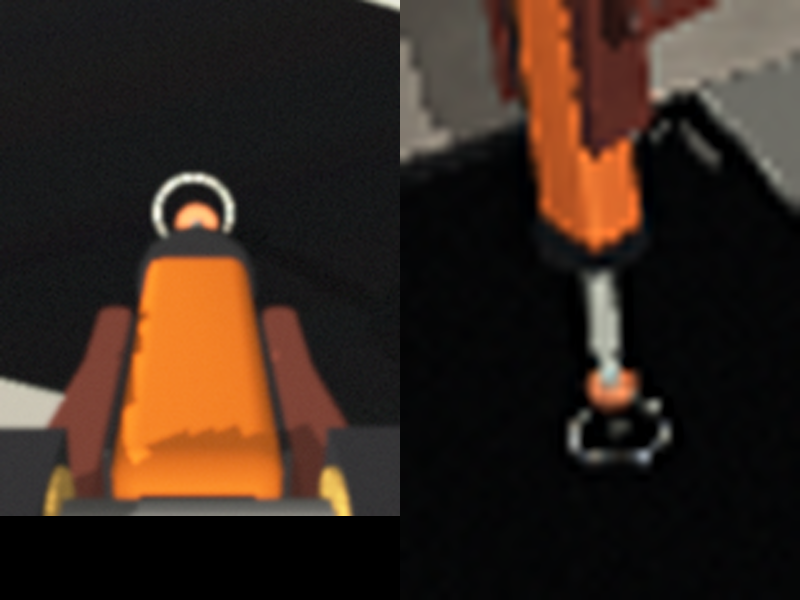

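The wrist view shows the copper foot laterally centred on the ring. The side view shows it about 15 mm above the glass, nearly over the dot. Checking the offset.

Run:
```python
from h import *
F=np.load("pics/wrist_b.npz");im=F["im"].astype(int)
g=im.min(-1);m=(g>120);m[:160]=0;m[200:]=0;m[:,:225]=0;m[:,285:]=0
v,u=np.nonzero(m);pts=np.array([ray(F,(a,b),60)[:2] for a,b in zip(u,v)])
# circle fit
A=np.c_[2*pts,np.ones(len(pts))];s=np.linalg.lstsq(A,(pts**2).sum(1),rcond=None)[0];print("ring",s[:2],np.sqrt(s[2]+s[:2]@s[:2]),len(pts))
c=(im[...,0]>150)&(im[...,0]-im[...,2]>50);c[:170]=0;c[189:]=0;c[:,:240]=0;c[:,275:]=0
v,u=np.nonzero(c);print(u.min(),u.max(),v.min(),v.max())
for z in(76,80):print(z,ray(F,(u.mean(),v.min()),z),"far edge; centre = x-8")
S=np.load("pics/side_b.npz");im=S["im"].astype(int)
c=(im[...,0]>110)&(im[...,0]-im[...,2]>40);c[:179]=0;c[190:]=0;c[:,:190]=0;c[:,220:]=0
v,u=np.nonzero(c);print("side copper",u.mean(),v.mean(),ray(S,(u.mean(),v.mean()),78))
g=im.min(-1);m=g>70;m[:183]=0;m[195:]=0;m[:,:190]=0;m[:,220:]=0
v,u=np.nonzero(m);cu=((u.min()+u.max())/2,(v.min()+v.max())/2);print("side ring",cu,ray(S,cu,60))
```

```text
ring [612.3818818   50.32860308] 13.286997837905622 249
248 264 179 188
76 [617.74916587  50.34345483  76.        ] far edge; centre = x-8
80 [618.82446049  50.66513845  80.        ] far edge; centre = x-8
side copper 203.69230769230768 181.46153846153845 [610.33203486  48.74369798  78.        ]
side ring (np.float64(204.5), np.float64(185.5)) [609.01811339  48.1019933   60.        ]
```

Request:
{"method": "servo_tool", "body": {"rows": [[0, 0, 0, 0, 0, 0.02, 20], [0, 0, 0, 0, 0, 0.04, 20], [0, 0, 0, 0, 0, 0.055, 20], [0, 0, 0, 0, 0, 0.06, 20], [0, 0, 0, 0, 0, 0.06, 20]]}}

```text
t: 15.7
ee_pos: [609.6, 48.3, 150.4]
orientation: [-3.108, -0.458, 0.0]
ft_force: [0.1, -0.5, -1.6]
width: 30.2
grasp_force: 30.0
```

Request:
{"method": "servo_tool", "body": {"rows": [[0, 0, 0, 0, 0, 0.005, 20], [0, 0, 0, 0, 0, 0.01, 20], [0, 0, 0, 0, 0, 0.01, 20], [0, 0, 0, 0, 0, 0.01, 20]]}}

```text
t: 16.2
ee_pos: [609.7, 48.3, 148.5]
orientation: [3.108, 0.457, 0.0]
ft_force: [-0.8, -0.7, -1.2]
width: 29.9
grasp_force: 30.0
```

Request:
{"method": "servo_tool", "body": {"rows": [[0, 0, 0, 0, 0, 0.005, 20], [0, 0, 0, 0, 0, 0.01, 20], [0, 0, 0, 0, 0, 0.01, 20], [0, 0, 0, 0, 0, 0.01, 20]]}}

```text
t: 16.7
ee_pos: [609.7, 48.3, 146.6]
orientation: [-3.108, -0.457, -0.0]
ft_force: [0.4, 0.8, 0.1]
width: 29.9
grasp_force: 30.0
```

Request:
{"method": "servo_tool", "body": {"rows": [[0, 0, 0, 0, 0, 0.005, 20], [0, 0, 0, 0, 0, 0.01, 20], [0, 0, 0, 0, 0, 0.01, 20], [0, 0, 0, 0, 0, 0.01, 20]]}}

```text
t: 17.2
ee_pos: [609.7, 48.3, 144.6]
orientation: [3.108, 0.458, 0.0]
ft_force: [-0.7, -0.3, 0.4]
width: 30.4
grasp_force: 30.0
```

Run:
```python
from h import *
f=[]
for i in range(8):
    o=ctrl.get_obs();f.append(o["ft_force"]);S,d=ctrl.get_image("side");
print(np.mean(f,0),np.std(f,0),o["ee_pos"],o["t"])
np.savez("pics/side_c.npz",im=S,d=d)
```

```text
[ 0.19047099 -0.01372933  0.8152262 ] [0.65049687 0.4221998  0.36353976] [609.66581703  48.33471456 144.50403164] 17.55
```

Net push is about 2.3 N, so the foot is in by about 3.3 mm. I'll add 0.6 mm, hold and verify.

Request:
{"method": "servo_tool", "body": {"rows": [[0, 0, 0, 0, 0, 0.003, 20], [0, 0, 0, 0, 0, 0.003, 20], [0, 0, 0, 0, 0, 0.003, 20], [0, 0, 0, 0, 0, 0.003, 20], [0, 0, 0, 0, 0, 0.003, 20], [0, 0, 0, 0, 0, 0.003, 20], [0, 0, 0, 0, 0, 0.003, 20], [0, 0, 0, 0, 0, 0.003, 20], [0, 0, 0, 0, 0, 0.003, 20], [0, 0, 0, 0, 0, 0.003, 20]]}}

```text
t: 18.85
ee_pos: [609.6, 48.3, 143.9]
orientation: [3.108, 0.458, 0.0]
ft_force: [0.5, 0.5, 1.2]
width: 29.7
grasp_force: 30.0
```

Request:
{"method": "servo_tool", "body": {"rows": [[0, 0, 0, 0, 0, 0, 20], [0, 0, 0, 0, 0, 0, 20], [0, 0, 0, 0, 0, 0, 20], [0, 0, 0, 0, 0, 0, 20], [0, 0, 0, 0, 0, 0, 20], [0, 0, 0, 0, 0, 0, 20], [0, 0, 0, 0, 0, 0, 20], [0, 0, 0, 0, 0, 0, 20], [0, 0, 0, 0, 0, 0, 20], [0, 0, 0, 0, 0, 0, 20]]}}

```text
t: 20.1
ee_pos: [609.6, 48.3, 143.9]
orientation: [-3.108, -0.457, -0.0]
ft_force: [0.0, 0.1, 1.3]
width: 30.1
grasp_force: 30.0
```

Run:
```python
from h import *
f=[]
for i in range(8):
    o=ctrl.get_obs();f.append(o["ft_force"]);b,d=ctrl.get_image("side")
print(np.mean(f,0),o["ee_pos"],o["t"],o["grasp_force"])
ci=ctrl.camera_info("wrist");a,d=ctrl.get_image("wrist");np.savez("pics/wd.npz",im=a,**ci)
A=cv2.resize(a[140:230,206:306],(540,486),interpolation=cv2.INTER_CUBIC)
B=cv2.resize(b[150:204,188:214],(234,486),interpolation=cv2.INTER_CUBIC)
cv2.imwrite("pics/m6.png",np.hstack([A,B])[:,:,::-1])
```

```text
[0.64584475 0.06096085 1.36841864] [609.64420922  48.31241594 143.87731966] 20.45 29.994471967220306
```

View pics/m6.png

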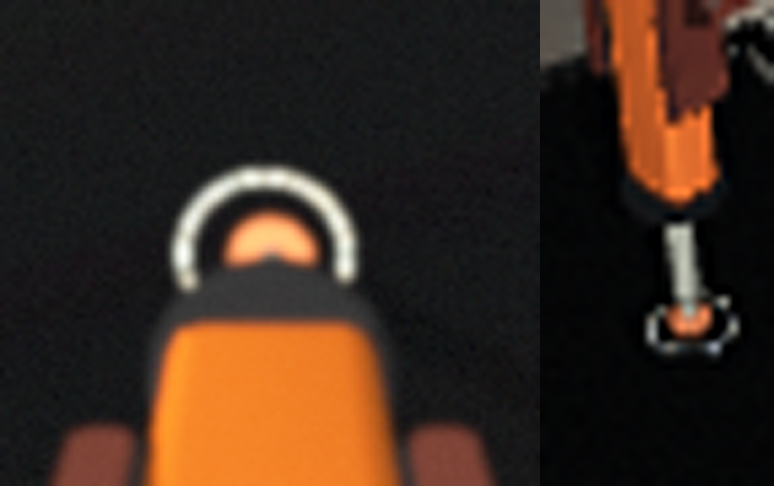

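The foot sits inside the ring, about 1–3 mm off centre against a 7 mm limit. The probe is upright at about 2.8 N and has been steady for over 3 s. Handing in.

```bash
python3 -c "
from workcell import ctrl
print(ctrl.close_job())"
```

```text
the job is handed in; nothing more can be done
None
```

The job is handed in; no verdict came back. By my measurements the heat slide is hard against its full-heat stop, and the small orange thermometer is held upright inside the ring, 1–3 mm off centre, at about 2.8 N with the foot roughly half way in. It had been held steady for over 3 s, and the jar, plates and pitcher were not touched.

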